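# Put the drainer back under the soap

## Robot

A 6-joint arm with a two-finger parallel gripper is mounted at the origin on the work surface. World frame = base frame: x ahead of the robot, y to its left, z up, the work surface at z = 0. Lengths are in m, angles in degrees, forces in N, time in s.
With the tool pointing down it reaches from about 0.4 to 0.825 m from the base axis. Payload 7 kg.
Tool frame: the origin (TCP) lies midway between the tips of the shut fingers; the grasp point (between the pads) lies ctrl.grasp_offset behind it (ctrl.grasp_offset is the distance from the TCP to the grasp point, in m); z points along the fingers, y is the line along which they close (so a half turn about z gives the same grasp; the last joint's range is limited). The gripper opens to 88 mm and grips with 3 to 60 N. Pads are 19 mm wide; open, the fingers measure 130 mm over their backs; the gripper's body (78 mm by 193 mm) begins 47 mm behind the grasp point.
Start: joints at [85.949, 20.546, 0.682, 0, -70.136, -16.507], TCP at [0.237, 0.632, 0.227] pointing down, gripper open.
Joint ranges: [-176.03, 176.03], [-82.01, 121.73], [-58.28, 71.71], [-173.87, 95.51], [-174.79, -0.11], [-173.66, 173.66]. Speed limits (degrees/s): [136.94, 136.94, 172.46, 180, 180, 180].

## Interface

Orientations are given as [roll, pitch, yaw] about the fixed x, y, z axes, in that order (R = Rz(yaw) Ry(pitch) Rx(roll)).
In Python, from plant import ctrl gives the robot as it stands. The module is installed in compiled form; this text tells all that it offers.
- The arm moves only by the tool send_rows, never from a script. Its argument "increments" is a list that holds one entry, the list of rows, each a list of 4 numbers: the shift along the world's x, y, z normalised to -1 to 1, where 1 is 0.2 m, then the turn about the world's z normalised to -1 to 1, where 1 is 1.5 rad. In form: [[[x, y, z, roll], ...]]. A call has 1 to 12 rows; each row is the pose to reach, as a shift and turn from the pose commanded when the call began; what a row does not reach only later rows make up. A row lasts 1/8 s, in which the tool goes at most 62.5 mm and 10.7 degrees, less where a joint would pass 70% of its speed; a pose out of reach is approached as far as the arm can. A call with a number of a shift or a turn outside -1 to 1 is refused whole. A call with a gripper value outside its range is refused whole. "jaw" is the opening, from 0 (shut) to 1 (fully open), set as the call begins (left out, the last holds). The fingers move at their own pace and stop on an object; the grip force is fixed at half the most. Time passes only in rows, so rows that repeat a pose let the fingers close. It gives the time, the measured TCP pose, the force, the opening and the grip force at its end, in the units of the state.
- ctrl.get_obs(): the state, without advancing time (a new reading comes with each control period).
- ctrl.snapshot(name): name is "side" or "top"; returns the picture (384x512x3 uint8, red, green, blue); there is no depth.
- ctrl.calibration(name): a dict with "mtx" (3x3 intrinsics, pixels), "k1" (the pictures are not rectified: a ray, as slopes to the right and down, at radius r is drawn at 1 + k1 r^2 times it, then the intrinsics apply), "eye" and "attitude" of the camera in the world. Camera axes: x right, y up, looking along -z (the intrinsics and any distortion apply to the point x, -y, -z); pixel columns grow to the right and rows downward; lengths in m; the calibration is good to about 2 mm. A picture is of the moment at which its call begins. calibration takes no time and is no camera call.
- ctrl.close_job(): hands the job in; it is judged then, once.
Trained networks look in the newest picture that a camera, given by its name, has taken for a name from the list of things; names that differ only in an ending like _2 or _b are one class to them, and where a whole thing is asked for, a point or a joint stands for the part that bears it (a point fixed in the world has none). Each returns a list of dicts, best first, with "conf" (0 to 1); they miss things now and then, are a little off and sometimes report something else, mostly with a low value. They report only what shows in the picture. A call takes as long as a camera call. They do not tell look-alikes from the thing itself.
- ctrl.trace(thing, camera): "mask" (384x512 bool, what is visible of it) and "bbox" ([left, top, right, bottom] in pixels, round what is visible of it).
- ctrl.spot_point(thing, camera): "pixel" ([row, column] in pixels: a listed point, or the origin of a listed thing).
The state is a dict: "clock": time; "joint_pos": joint angles; "qvel": joint speeds; "tau": joint torques, N m; "tool_pos": TCP position; "orientation": TCP orientation; "force": force on the tool from outside, world axes, zero at the start; "moment": the same for the moment, N m; "opening": finger opening in m; "gripper_force": force on a finger pad.
Only numpy, scipy, OpenCV 4.12 (cv2) and the standard library are available. Lean on these libraries where they do the work, as an engineer would, in place of code of your own. Each camera call takes 0.05 s, during which the arm holds its last target. There are 200 camera calls.

## Task

The bar of soap is sitting in the wet bottom of its dish because the bamboo drainer was taken out to dry on the vanity top. Lift the soap out and set it down on the counter, lay the drainer flat inside the rim of the dish, then put the soap back on top, lying flat and centred on the drainer with its long side along the drainer's. Set both down without letting them fall, leave the dish where it stands and do not disturb the other toiletries.

Things in the scene. Friction and masses are not known exactly. Their poses are not given: they have to be found in the camera images.
- dish: loose grey-teal stoneware soap dish, 0.38 kg, 136 mm long (x) by 82 wide (y) by 18 high. Origin: centre of underside, z up. Heights above its underside: floor of the central well (106 x 52 mm) 5 mm; level ledge round the well 14 mm; top of the 5 mm thick outer lip 18 mm. The space inside the lip, where the drainer lies on the ledge, is 126 x 72 mm. Same after half a turn.
- drainer: thin rigid tan bamboo drainer, about 45 g: five lengthwise slats on two cross rails, 118 mm long (x) by 64 wide (y) by 9 thick, lying flat on the counter. Origin: centre of underside, z up. Pinch it across its 64 mm width. In the dish it rests on the ledge with 4 mm of play all round, its upper 5 mm above the lip. Same after half a turn.
- soap: bar of pale green soap, about 115 g, 76 mm long (x) by 46 wide (y) by 32 thick, edges rounded by 7 mm. Origin: centre of underside, z up. It starts flat and lengthwise on the floor of the dish's well, its top 37 mm above the counter and 19 mm above the dish's lip. Pinch it across its 46 mm width.
- pump_bottle: bystander: grey aluminium pump bottle with a black pump, 66 mm across, 181 mm tall, nozzle reaching 46 mm from its axis. Origin: centre of its underside.
- tumbler: bystander: white ceramic tumbler with two toothbrushes, 72 mm across, 95 mm tall, 180 mm with the brushes. Origin: centre of its underside.
- cream_jar: bystander: low amber jar with a white lid, 70 mm across, 50 mm tall. Origin: centre of its underside.
Things that resemble listed ones, but are neither listed nor needed, are in the scene too. Of the things that look like the drainer, take the one that is farthest to the robot's right at the start. There is more than one size of the dish; the job needs the smaller.

How it is judged (in metres and radians):
On the way, in this order (a step that is already met when the one before it is completed fails the run):
1. the soap is out of the dish, set down and let go on the counter (horizontal distance between soap and dish above 0.06 m and height (world z) of soap below 0.045 m and contact force between soap and the fingers below 0.1 N and contact force between soap and dish below 0.05 N and linear speed of soap below 0.02 m/s), for 0.2 s.
2. the drainer lies flat on the ledge inside the dish's lip (z of drainer in the frame of dish between 0.012 and 0.0152 m and x of drainer in the frame of dish between -0.006 and 0.006 m and y of drainer in the frame of dish between -0.006 and 0.006 m and angle between the x axis of drainer and the x axis of dish, either way round below 0.14 rad and angle between the z axis of drainer and the z axis of dish, either way round below 0.022 rad), for 0.2 s.
At the end, for the whole second after the job is handed in: Drainer flat on the dish's ledge inside the lip, lengthwise, within 6 mm of the dish's centre each way; soap flat on the drainer, centre within 10 mm of the drainer's, long side within 0.2 rad of the drainer's; dish standing flat; all at rest (all of step 2 and horizontal distance between soap and drainer below 0.01 m and z of soap in the frame of drainer between 0.0075 and 0.0105 m and angle between the x axis of soap and the x axis of drainer, either way round below 0.2 rad and angle between soap's own z axis and vertical below 0.06 rad and angle between dish's own z axis and vertical below 0.03 rad and linear speed of each of dish, drainer, soap below 0.01 m/s); the robot touches nothing.
It fails at once if the soap is dropped (it falls freely, untouched by the fingers, faster than 0.6 m/s, i.e. from about 18 mm or more) (linear speed of soap above 0.6 m/s and contact force between soap and the fingers below 0.05 N).
It fails at once if the drainer is dropped (it falls freely, untouched by the fingers, faster than 0.6 m/s, i.e. from about 18 mm or more) (linear speed of drainer above 0.6 m/s and contact force between drainer and the fingers below 0.05 N).
It fails at once if the dish is shifted more than 30 mm (distance of dish from where it was at the start of the episode above 0.03 m).
It fails at once if the pump bottle, tumbler or cream jar is moved more than 20 mm (distance of any of pump_bottle, tumbler, cream_jar from where it was at the start of the episode above 0.02 m).
It also fails if it takes over 72 s, if anything falls off the work surface, if the arm or the gripper's body presses on something with over 40 N, if the wrist force passes 120 N, or if a joint passes its speed limit or range.

## Working session

There is one attempt and no reset: what is moved stays moved. The work goes in short steps, Python scripts to look and compute and a tool call to move; the robot and the scene stay as the last step left them, time stands still between calls to the robot, and variables do not carry over. Pictures are saved under pics/ and viewed, at most 10 in all, crops included, and the job is handed in when it is done.

Besides the shell and the picture viewer there is one more tool, called after "Emit:" as name(argument=value, ...), one argument or row to a line, values as JSON. send_rows: Moves the arm, as the interface text tells. Its arguments: {"type":"object","properties":{"increments":{"type":"array"},"jaw":{"type":"number"}},"required":["increments"]}

```bash
mkdir -p pics; cat > h.py <<'E'
import numpy as np, cv2
from plant import ctrl
def rays(cam,px):
    c=ctrl.calibration(cam);K=np.array(c['mtx']);px=np.atleast_2d(px).astype(float) # (col,row)
    u=(px[:,0]-K[0,2])/K[0,0];v=(px[:,1]-K[1,2])/K[1,1]
    rd=np.hypot(u,v);r=rd.copy()
    for _ in range(30): r=rd/(1+c['k1']*r*r)
    s=np.where(rd>0,r/np.maximum(rd,1e-12),1);d=np.c_[u*s,-v*s,-np.ones(len(u))]
    return np.array(c['eye']),d@R(c).T
def R(c):
    a=np.array(c['attitude'],float)
    if a.shape==(3,3): return a
    from scipy.spatial.transform import Rotation as Ro
    return Ro.from_euler('xyz',a,degrees=True).as_matrix()
def toplane(cam,px,z):
    e,d=rays(cam,px);return e+d*((z-e[2])/d[:,2])[:,None]
def project(cam,P):
    c=ctrl.calibration(cam);K=np.array(c['mtx']);q=(np.atleast_2d(P)-np.array(c['eye']))@R(c)
    u=q[:,0]/-q[:,2];v=-q[:,1]/-q[:,2];f=1+c['k1']*(u*u+v*v)
    return np.c_[K[0,0]*u*f+K[0,2],K[1,1]*v*f+K[1,2]]
def rect(mask,cam,z):
    cs=max(cv2.findContours(mask.astype(np.uint8),cv2.RETR_EXTERNAL,cv2.CHAIN_APPROX_NONE)[0],key=len)[:,0]
    p=toplane(cam,cs,z)[:,:2].astype(np.float32)
    (c,s,a)=cv2.minAreaRect(p*1000)
    if s[0]<s[1]: a+=90;s=s[::-1]
    return np.round(c,1),np.round(s,1),round((a+90)%180-90,1)
def save(cam,name):
    im=ctrl.snapshot(cam);cv2.imwrite('pics/'+name,im[:,:,::-1]);return im
E
python3 - <<'E'
from h import *
print(ctrl.get_obs(),ctrl.grasp_offset)
for cam in ['top','side']:
    save(cam,cam+'0.png');c=ctrl.calibration(cam);print(cam,c)
    for t,z in [('dish',.018),('drainer',.009),('soap',.037),('pump_bottle',0.1),('tumbler',.095),('cream_jar',.05)]:
        for d in ctrl.trace(t,cam): print(t,round(d['conf'],2),d['bbox'],rect(d['mask'],cam,z) if d['mask'].sum()>30 else '')
E
python3 -c "
import cv2,numpy as np
cv2.imwrite('pics/both0.png',cv2.resize(np.vstack([cv2.imread('pics/top0.png')]),(800,600)))"
```

```text
{'clock': 0.0, 'joint_pos': array([ 8.59497737e+01,  2.05898728e+01,  6.34077072e-01, -2.07962817e-02,
       -7.01356085e+01, -1.65050831e+01]), 'qvel': array([ 0.08649734,  0.07150586,  0.05250375,  0.01241284, -0.0855619 ,
        0.02904069]), 'tau': array([-7.25881928e-04, -5.82723427e+01,  2.93059802e+01,  6.99738532e+00,
        6.89040593e-03, -1.66713940e-04]), 'tool_pos': array([0.23686963, 0.63155222, 0.2256405 ]), 'orientation': array([ 1.79906807e+02, -7.22619951e-03, -2.05623855e+01]), 'force': array([-1.00179523,  0.13566855, -0.0363686 ]), 'moment': array([-0.03047724,  0.05783582,  0.00903742]), 'gripper_force': 0.0, 'opening': 0.0876678636856715} 0.0188
top {'mtx': array([[493.72539906,   0.        , 256.44193329],
       [  0.        , 493.72539906, 188.11531845],
       [  0.        ,   0.        ,   1.        ]]), 'k1': -0.06700063187705119, 'eye': array([0.28977328, 0.01982291, 1.36226266]), 'attitude': array([ 10.2065141 ,   0.30596173, -91.18277383])}
dish 0.74 [189.7, 177.2, 237.6, 232.7] (array([492.5, 143. ]), array([137.5,  82.1]), 29.6)
dish 0.59 [148.0, 
[... 826 characters left out ...]
66351,  0.46089231, -9.27448597])}
dish 0.94 [131.0, 137.6, 197.0, 187.5] (array([269.2, 214. ]), array([206.8, 134.4]), 48.0)
dish 0.84 [215.5, 151.7, 265.8, 188.2] (array([494.7, 132.6]), array([143.3,  94.8]), 28.9)
drainer 0.89 [169.2, 208.3, 215.7, 239.2] (array([341.6, -47.4]), array([117.9,  69.5]), -27.9)
drainer 0.83 [226.2, 231.6, 274.6, 258.8] (array([ 487.7, -138.4]), array([116.7,  67.6]), 9.8)
pump_bottle 0.64 [235.9, 71.7, 254.6, 122.0] (array([558.2, 430. ]), array([323.2,  61.3]), 82.8)
tumbler 0.81 [290.1, 294.0, 325.3, 367.8] (array([ 557., -426.]), array([151.5,  68.9]), 58.5)
cream_jar 0.98 [314.8, 163.1, 343.2, 193.4] (array([742.3,  16.8]), array([115.9,  69.3]), 70.1)
```

View pics/both0.png

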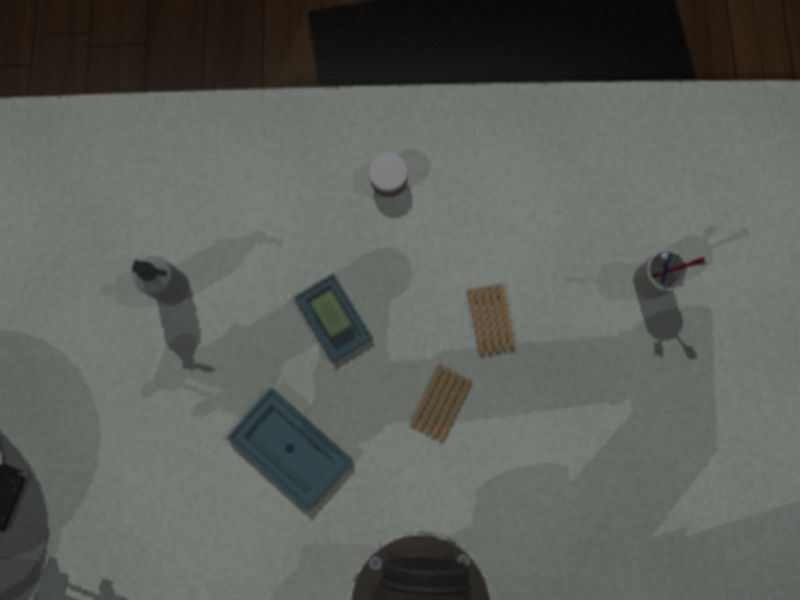

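View pics/side0.png

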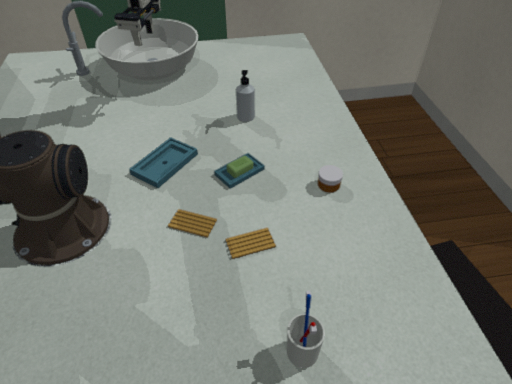

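The top view (800 px wide) shows the small dish with the soap at about (333,318) and the big dish at (290,450). The two drainers are at (491,320), which is the rightmost and the one to take, and at (441,402). The side view agrees: small dish (240,170), wanted drainer (250,243). Next I'll refine the poses by fitting box silhouettes in both cameras.

```bash
cat >> h.py <<'E'
from scipy.optimize import minimize
def hullmask(cam,x,y,a,L,W,z0,z1,S=4):
    c,s=np.cos(np.radians(a)),np.sin(np.radians(a))
    P=[[x+c*i*L/2-s*j*W/2,y+s*i*L/2+c*j*W/2,z] for i in(-1,1) for j in(-1,1) for z in(z0,z1)]
    q=cv2.convexHull(((project(cam,P)+.5)*S*16-8).astype(np.int32))
    m=np.zeros((384*S,512*S),np.uint8);cv2.fillConvexPoly(m,q,1,shift=4);return m
def fit(masks,p0,L,W,z0,z1,S=4):
    """masks: {cam:mask}; maximise the IoU of the box silhouette"""
    M={k:cv2.resize(m.astype(np.float32),None,fx=S,fy=S,interpolation=cv2.INTER_LINEAR)>.5 for k,m in masks.items()}
    def f(p):
        t=0
        for k,m in M.items():
            h=hullmask(k,p[0]/1000,p[1]/1000,p[2],L,W,z0,z1,S)>0
            t-=(h&m).sum()/(h|m).sum()
        return t/len(M)
    p0=np.array(p0,float);best=None
    for s in(4,2):
        r=minimize(f,p0,method='Nelder-Mead',options=dict(initial_simplex=np.vstack([p0]+[p0+s*e for e in np.eye(3)]),xatol=.05,fatol=1e-4));p0=r.x
    return np.round(p0,1),round(-r.fun,3)
DIM=dict(dish=(.136,.082,0,.018),drainer=(.118,.064,0,.009),soap=(.074,.044,.005,.037))
def pose(t,p0,dims=None,cams=('top','side'),tries=2):
    ms={}
    for cam in cams:
        for k in range(tries):
            ctrl.snapshot(cam)
            d=[]
            for e in ctrl.trace(t,cam):
                if e['mask'].sum()<60: continue
                m=cv2.morphologyEx(np.pad(e['mask'].astype(np.uint8),0),cv2.MORPH_CLOSE,np.ones((5,5)))
                if t!='soap':
                    cs=np.vstack(cv2.findContours(m,cv2.RETR_EXTERNAL,cv2.CHAIN_APPROX_NONE)[0]);m=np.zeros_like(m);cv2.fillConvexPoly(m,cv2.convexHull(cs),1)
                q=np.argwhere(m).mean(0)[::-1]; g=project(cam,[[p0[0]/1000,p0[1]/1000,.01]])[0]
                if np.hypot(*(q-g))<25: d.append(m)
            if d: ms.setdefault(cam,[]).append(d[0])
    for cam in ms: print(t,cam,fit({cam:ms[cam][0]},p0,*(dims or DIM[t])))
    avg={c:np.mean(v,0)>.49 for c,v in ms.items()}
    if avg: print(t,'joint',fit(avg,p0,*(dims or DIM[t])))
E
python3 - <<'E'
from h import *
pose('dish',(492,142,30));pose('soap',(493,144,30));pose('drainer',(488,-137,10))
print(ctrl.get_obs()['tool_pos'])
E
```

```text
dish top (array([494.4, 143.7,  30. ]), np.float64(0.941))
dish side (array([497. , 143.6,  29.4]), np.float64(0.97))
dish joint (array([495.9, 143. ,  29.5]), np.float64(0.95))
soap top (array([496. , 145.3,  29.7]), np.float64(0.946))
soap side (array([498.7, 145.6,  30.9]), np.float64(0.899))
soap joint (array([496.4, 145.5,  29.7]), np.float64(0.928))
drainer top (array([ 487. , -137.5,   10.3]), np.float64(0.959))
drainer side (array([ 486.8, -137. ,    9.5]), np.float64(0.927))
drainer joint (array([ 486.8, -137. ,    9.5]), np.float64(0.932))
[0.23702845 0.63199886 0.2265894 ]
```

Emit:
send_rows(
  increments=[
    [[0.65,-1,0,0.3],[0.65,-1,0,0.584],[0.65,-1,0,0.584],[0.65,-1,0,0.584],[0.65,-1,0,0.584],[0.65,-1,0,0.584]],
  ],
  jaw=0.9,
)

```text
clock: 2.65
tool_pos: [0.3674, 0.4316, 0.2269]
orientation: [-180.0, -0.0, 29.5]
force: [0.0, -0.4, -0.5]
opening: 0.0784
gripper_force: 0.0
```

Emit:
send_rows(
  increments=[
    [[0.645,-1,0,0],[0.645,-1,0,0],[0.645,-1,0,0],[0.645,-1,0,0],[0.645,-1,0,0],[0.645,-1,0,0]],
  ],
)

```text
clock: 3.4
tool_pos: [0.496, 0.2325, 0.2264]
orientation: [-180.0, 0.0, 29.5]
force: [0.3, -0.3, 0.3]
opening: 0.0791
gripper_force: 0.0
```

Emit:
send_rows(
  increments=[
    [[0.0,-0.435,-0.2,0],[0,-0.435,-0.5,0],[0,-0.435,-0.6,0],[0,-0.435,-0.6,0],[0,-0.435,-0.6,0]],
  ],
)

```text
clock: 4.03
tool_pos: [0.4969, 0.1467, 0.108]
orientation: [180.0, -0.1, 29.7]
force: [-0.1, 0.9, 0.8]
opening: 0.0788
gripper_force: 0.0
```

Emit:
send_rows(
  increments=[
    [[0,0,-0.2,0],[0,0,-0.32,0],[0,0,-0.38,0],[0,0,-0.425,0],[0,0,-0.425,0],[0,0,-0.425,0]],
  ],
)

```text
clock: 4.78
tool_pos: [0.4966, 0.1454, 0.0224]
orientation: [-180.0, -0.1, 29.6]
force: [-1.2, 0.4, 0.2]
opening: 0.0788
gripper_force: 0.0
```

Emit:
send_rows(
  increments=[
    [[0,0,0,0],[0,0,0,0],[0,0,0,0],[0,0,0,0],[0,0,0,0],[0,0,0,0]],
  ],
  jaw=0.4,
)

```text
clock: 5.52
tool_pos: [0.4961, 0.1449, 0.0216]
orientation: [180.0, 0.0, 29.6]
force: [-0.4, -1.5, 1.1]
opening: 0.0457
gripper_force: 30.0
```

Emit:
send_rows(
  increments=[
    [[0,0,0.03,0],[0,0,0.1,0],[0,0,0.25,0],[0,0,0.4,0],[0.1,-0.15,0.4,0],[0.25,-0.35,0.4,0],[0.4,-0.55,0.4,0],[0.5,-0.7,0.4,0],[0.5,-0.7,0.4,0],[0.5,-0.7,0.4,0]],
  ],
)

```text
clock: 6.78
tool_pos: [0.5957, 0.005, 0.102]
orientation: [-180.0, -0.0, 29.6]
force: [0.2, 0.3, -0.4]
opening: 0.0455
gripper_force: 30.0
```

Emit:
send_rows(
  increments=[
    [[0,0,-0.1,0],[0,0,-0.25,0],[0,0,-0.35,0],[0,0,-0.39,0],[0,0,-0.4,0],[0,0,-0.41,0],[0,0,-0.415,0],[0,0,-0.42,0],[0,0,-0.42,0]],
  ],
)

```text
clock: 7.9
tool_pos: [0.5961, 0.0049, 0.0177]
orientation: [180.0, -0.0, 29.6]
force: [0.9, 0.6, -1.4]
opening: 0.0454
gripper_force: 30.0
```

Emit:
send_rows(
  increments=[
    [[0,0,-0.003,0],[0,0,-0.006,0],[0,0,-0.009,0],[0,0,-0.009,0],[0,0,-0.009,0]],
  ],
)

```text
clock: 8.52
tool_pos: [0.5961, 0.005, 0.0166]
orientation: [180.0, -0.0, 29.6]
force: [-3.4, 1.2, 7.8]
opening: 0.0455
gripper_force: 30.0
```

```bash
python3 - <<'E'
from h import *
im=save('side','s1.png');c=project('side',[[.596,.005,.02]])[0].astype(int);print(c)
cv2.imwrite('pics/s1c.png',cv2.resize(im[c[1]-60:c[1]+60,c[0]-80:c[0]+80,::-1],(800,600),interpolation=cv2.INTER_CUBIC))
E
```

```text
[279 194]
```

View pics/s1c.png

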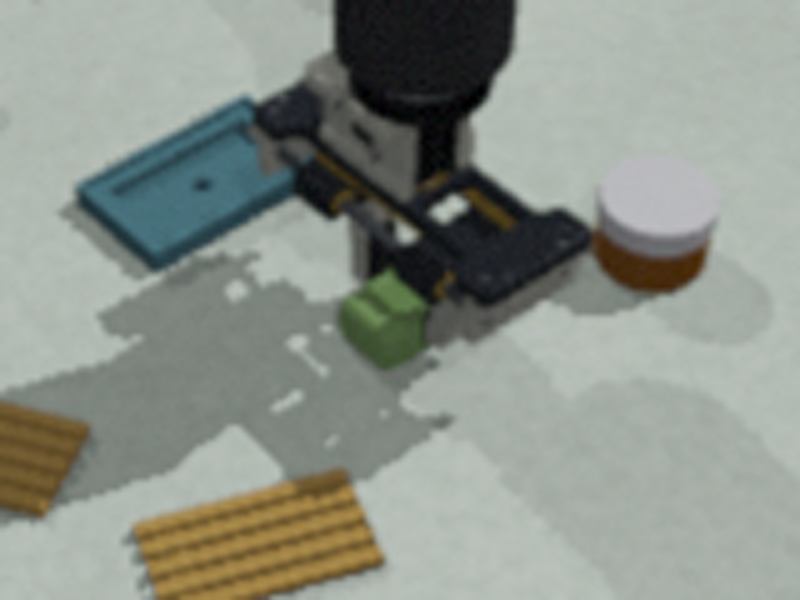

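The crop shows the soap at about (385,320), flat on the counter between the fingers. The +8 N on the wrist confirms contact, so I'll release.

Emit:
send_rows(
  increments=[
    [[0,0,0,0],[0,0,0,0],[0,0,0,0],[0,0,0,0],[0,0,0.1,0],[0,0,0.25,0],[0,0,0.42,0],[0,0,0.42,0]],
  ],
  jaw=0.9,
)

```text
clock: 9.57
tool_pos: [0.598, 0.0054, 0.1027]
orientation: [179.9, -0.3, 29.7]
force: [-0.1, -0.6, 0.9]
opening: 0.0788
gripper_force: 0.0
```

Emit:
send_rows(
  increments=[
    [[-0.15,-0.2,0,-0.1],[-0.3,-0.4,0,-0.2],[-0.45,-0.6,0,-0.228],[-0.545,-0.71,0,-0.228],[-0.545,-0.71,0,-0.228],[-0.545,-0.71,0,-0.228]],
  ],
)

```text
clock: 10.32
tool_pos: [0.4873, -0.1369, 0.0996]
orientation: [180.0, -0.0, 10.0]
force: [-0.1, 0.5, -1.0]
opening: 0.079
gripper_force: 0.0
```

```bash
python3 - <<'E'
from h import *
pose('dish',(496,143,30));pose('soap',(596,5,30),dims=(.074,.044,0,.032))
print(ctrl.get_obs()['tool_pos'],ctrl.get_obs()['orientation'])
E
```

```text
dish top (array([494.5, 151.5,  30.4]), np.float64(0.396))
dish side (array([445.1, 181.2,  54.7]), np.float64(0.119))
dish joint (array([484.9, 161.2,  13.3]), np.float64(0.252))
soap side (array([598.5,   6.8,  28.9]), np.float64(0.861))
soap joint (array([598.6,   7.1,  26.9]), np.float64(0.868))
[ 0.48703966 -0.13703812  0.09978561] [ 1.79999397e+02 -4.24938400e-03  1.00352832e+01]
```

Emit:
send_rows(
  increments=[
    [[0,0,-0.2,0],[0,0,-0.35,0],[0,0,-0.43,0],[0,0,-0.46,0],[0,0,-0.472,0],[0,0,-0.472,0],[0,0,-0.472,0]],
  ],
)

```text
clock: 12.0
tool_pos: [0.4875, -0.137, 0.006]
orientation: [180.0, -0.1, 10.0]
force: [-0.4, -0.0, 0.4]
opening: 0.079
gripper_force: 0.0
```

Emit:
send_rows(
  increments=[
    [[0,0,0,0],[0,0,0,0],[0,0,0,0],[0,0,0,0],[0,0,0,0]],
  ],
  jaw=0.55,
)

```text
clock: 12.62
tool_pos: [0.4872, -0.137, 0.0056]
orientation: [180.0, -0.0, 10.0]
force: [-0.7, -0.0, 5.6]
opening: 0.063
gripper_force: 30.0
```

Emit:
send_rows(
  increments=[
    [[0,0,0.02,0],[0,0,0.1,0],[0,0,0.25,0],[0,0.1,0.4,0],[0,0.3,0.4,0.1],[0,0.5,0.4,0.15],[0,0.7,0.4,0.228],[0,0.7,0.4,0.228],[0,0.7,0.4,0.228]],
  ],
)

```text
clock: 13.75
tool_pos: [0.4867, 0.0029, 0.0852]
orientation: [-180.0, 0.0, 29.6]
force: [-1.0, -0.9, -0.8]
opening: 0.063
gripper_force: 30.0
```

```bash
python3 - <<'E'
from h import *
o=ctrl.get_obs();print(o['tool_pos'],o['orientation'],o['opening'])
z=o['tool_pos'][2]-.0055
pose('drainer',(487,3,29.6),dims=(.118,.064,z,z+.009))
pose('dish',(496,143,30),tries=1)
a=save('top','t2.png');b=save('side','s2.png')
cv2.imwrite('pics/ts2.png',cv2.resize(np.hstack([a[130:330,130:330],b[80:280,120:320]])[:,:,::-1],(800,400),interpolation=cv2.INTER_CUBIC))
E
```

```text
[0.48672109 0.00292896 0.08524656] [-1.79989746e+02  2.88015316e-02  2.96164888e+01] 0.06298243929348898
drainer top (array([477.4, -18.3,  -1.9]), np.float64(0.317))
drainer side (array([482.4,   6. ,  35.1]), np.float64(0.523))
drainer joint (array([483.3,   3. ,  31.1]), np.float64(0.428))
dish top (array([487.9, 146.5,  31.9]), np.float64(0.124))
dish side (array([479.8, 169.5,  25.2]), np.float64(0.455))
dish joint (array([478.3, 153.6,  32.3]), np.float64(0.285))
```

View pics/ts2.png

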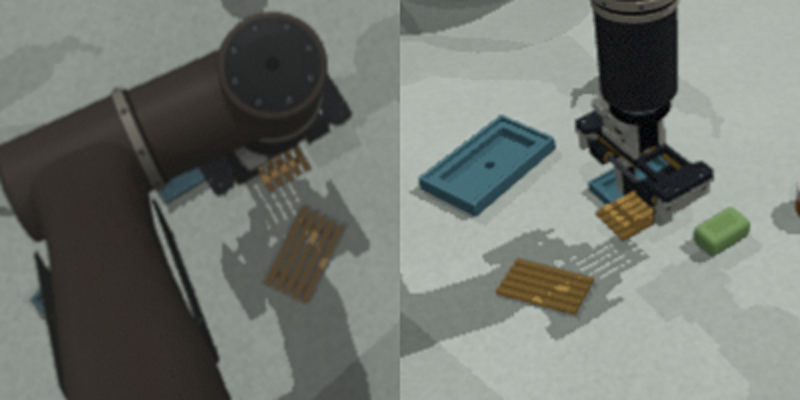

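The crops show the drainer held level in the fingers at about (625,215), with the soap flat on the counter at (722,230). The arm hides part of the dish, so I'll use the starting dish fit (496,143.4) and lower gently, watching the force.

Emit:
send_rows(
  increments=[
    [[0.01,0.2,0,0],[0.03,0.4,0,0],[0.045,0.6,0,0],[0.045,0.702,0,0],[0.045,0.702,0,0],[0.045,0.702,-0.1,0],[0.045,0.702,-0.22,0],[0.045,0.702,-0.28,0],[0.045,0.702,-0.28,0]],
  ],
)

```text
clock: 15.58
tool_pos: [0.4955, 0.1424, 0.0287]
orientation: [180.0, 0.1, 29.6]
force: [-1.0, 0.4, 0.1]
opening: 0.0633
gripper_force: 30.0
```

```bash
python3 - <<'E'
from h import *
o=ctrl.get_obs();print(o['tool_pos'],o['orientation'],o['force'])
b=save('side','s3.png')
c=project('side',[[.496,.143,.02]])[0].astype(int);print(c)
cv2.imwrite('pics/s3c.png',cv2.resize(b[c[1]-30:c[1]+30,c[0]-40:c[0]+40,::-1],(800,600),interpolation=cv2.INTER_CUBIC))
E
```

```text
[0.49552465 0.14240492 0.02874579] [1.79983653e+02 1.15199055e-01 2.95931046e+01] [-0.95416344  0.37530791  0.09350428]
[238 166]
```

View pics/s3c.png

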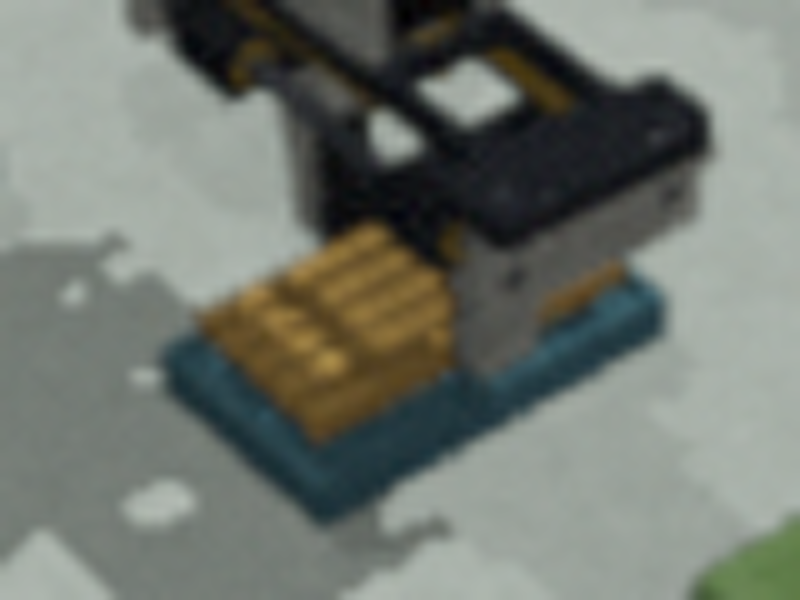

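The crop shows the drainer level just above the dish, inside the lip outline. Drainer corners are near (200,318), (318,440) and (628,265); dish corners are near (168,350), (325,500) and (665,290). I'll check those against predictions.

```bash
python3 - <<'E'
from h import *
im=cv2.imread('pics/s3.png').astype(int)
def corners(x,y,a,L,W,z):
    c,s=np.cos(np.radians(a)),np.sin(np.radians(a))
    return project('side',[[x+c*i*L/2-s*j*W/2,y+s*i*L/2+c*j*W/2,z] for i,j in((-1,1),(-1,-1),(1,-1),(1,1))])
tf=lambda q:((q-[198,136])*10).round().astype(int)
big=cv2.imread('pics/s3c.png')
for z,co in((.018,(255,255,0)),):
    cv2.polylines(big,[tf(corners(.496,.1434,29.6,.136,.082,z))+5],1,co,1)
for z in(.0232,.0322): cv2.polylines(big,[tf(corners(.4957,.1430,29.6,.118,.064,z))+5],1,(0,0,255),1)
cv2.polylines(big,[tf(corners(.496,.1434,29.6,.136,.082,0))+5],1,(255,255,0),1)
cv2.imwrite('pics/s3o.png',big)
E
```

```text
(no output)
```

View pics/s3o.png

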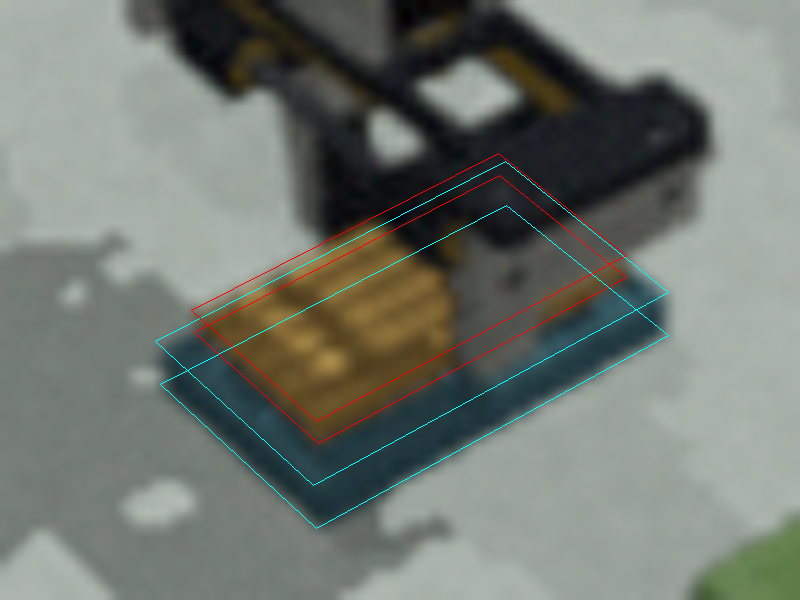

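Both outlines match within about 1 mm and share the same bias, so the fit is good. Lowering now.

Emit:
send_rows(
  increments=[
    [[0,0,-0.01,0],[0,0,-0.02,0],[0,0,-0.03,0],[0,0,-0.036,0],[0,0,-0.041,0],[0,0,-0.041,0],[0,0,-0.041,0]],
  ],
)

```text
clock: 16.5
tool_pos: [0.496, 0.1434, 0.0212]
orientation: [180.0, 0.0, 29.6]
force: [0.1, 0.5, -0.7]
opening: 0.0629
gripper_force: 30.0
```

Emit:
send_rows(
  increments=[
    [[0,0,-0.003,0],[0,0,-0.005,0],[0,0,-0.008,0],[0,0,-0.008,0],[0,0,-0.008,0]],
  ],
)

```text
clock: 17.12
tool_pos: [0.4961, 0.1434, 0.0196]
orientation: [180.0, -0.0, 29.6]
force: [0.2, 0.1, 1.3]
opening: 0.0634
gripper_force: 30.0
```

Emit:
send_rows(
  increments=[
    [[0,0,-0.002,0],[0,0,-0.003,0],[0,0,-0.003,0],[0,0,-0.003,0]],
  ],
)

```text
clock: 17.62
tool_pos: [0.4961, 0.1434, 0.0196]
orientation: [180.0, -0.0, 29.6]
force: [-2.4, 0.2, 8.8]
opening: 0.0633
gripper_force: 30.0
```

Emit:
send_rows(
  increments=[
    [[0,0,0,0],[0,0,0,0],[0,0,0,0],[0,0,0.1,0],[0,0,0.25,0],[0,0,0.4,0],[0,0,0.4,0]],
  ],
  jaw=0.9,
)

```text
clock: 18.5
tool_pos: [0.4975, 0.1443, 0.1012]
orientation: [-180.0, -0.3, 29.7]
force: [-0.3, 0.1, -0.7]
opening: 0.0784
gripper_force: 0.0
```

Emit:
send_rows(
  increments=[
    [[0.1,-0.2,0,0],[0.25,-0.45,0,0],[0.4,-0.6,0,0],[0.5,-0.69,0,0],[0.5,-0.69,0,0],[0.5,-0.69,0,0]],
  ],
)

```text
clock: 19.25
tool_pos: [0.5952, 0.0053, 0.098]
orientation: [-180.0, 0.1, 29.6]
force: [-0.7, -0.0, 0.1]
opening: 0.0791
gripper_force: 0.0
```

```bash
python3 - <<'E'
from h import *
print(ctrl.get_obs()['tool_pos'])
a=save('top','t4.png');b=save('side','s4.png')
pose('drainer',(496,143,29.6),dims=(.118,.064,.014,.023),tries=1);pose('dish',(496,143,29.6),tries=1)
T=lambda im,cam:(lambda c:im[c[1]-45:c[1]+45,c[0]-60:c[0]+60])(project(cam,[[.53,.10,.02]])[0].astype(int))
cv2.imwrite('pics/ts4.png',cv2.resize(np.hstack([T(a,'top'),T(b,'side')])[:,:,::-1],(800,300),interpolation=cv2.INTER_CUBIC))
E
```

```text
[0.59520673 0.00532353 0.09803138]
drainer top (array([495.6, 136. ,  32.5]), np.float64(0.663))
drainer side (array([496.1, 143.6,  30.3]), np.float64(0.944))
drainer joint (array([495.7, 142.4,  29.8]), np.float64(0.791))
dish top (array([496.3, 137.3,  31.6]), np.float64(0.501))
dish side (array([496.8, 140.9,  29.2]), np.float64(0.928))
dish joint (array([496.7, 140.5,  29.6]), np.float64(0.712))
```

View pics/ts4.png

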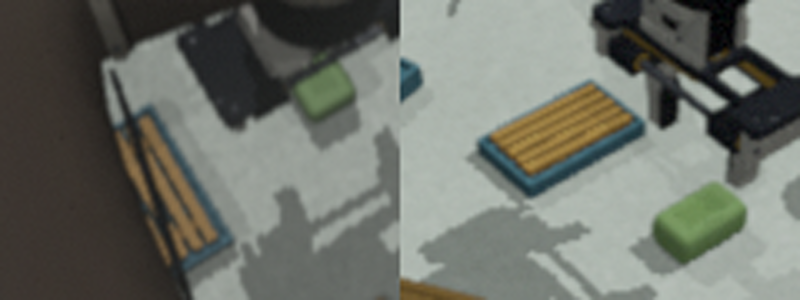

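The drainer lies evenly inside the rim (side view about (560,135)), and the soap is flat on the counter at (700,222) under the gripper. Picking up the soap again.

Emit:
send_rows(
  increments=[
    [[0,0,-0.2,0],[0,0,-0.33,0],[0,0,-0.41,0],[0,0,-0.44,0],[0,0,-0.44,0],[0,0,-0.44,0]],
  ],
)

```text
clock: 20.5
tool_pos: [0.5967, 0.0056, 0.0119]
orientation: [180.0, -0.1, 29.6]
force: [0.7, 1.0, -0.1]
opening: 0.0789
gripper_force: 0.0
```

Emit:
send_rows(
  increments=[
    [[0,0,0,0],[0,0,0,0],[0,0,0,0],[0,0,0,0],[0,0,0,0],[0,0,0,0]],
  ],
  jaw=0.4,
)

```text
clock: 21.25
tool_pos: [0.5961, 0.0054, 0.0111]
orientation: [180.0, -0.0, 29.6]
force: [-1.2, -0.3, 1.7]
opening: 0.0455
gripper_force: 30.0
```

Emit:
send_rows(
  increments=[
    [[0,0,0.03,0],[0,0,0.1,0],[0,0,0.25,0],[0,0,0.4,0],[-0.1,0.15,0.4,0],[-0.25,0.35,0.4,0],[-0.4,0.55,0.4,0],[-0.5,0.69,0.4,0],[-0.5,0.69,0.4,0],[-0.5,0.69,0.4,0]],
  ],
)

```text
clock: 22.5
tool_pos: [0.4963, 0.1436, 0.0917]
orientation: [-180.0, -0.1, 29.7]
force: [1.0, 0.0, -1.3]
opening: 0.0456
gripper_force: 30.0
```

Emit:
send_rows(
  increments=[
    [[0,0,-0.1,0],[0,0,-0.2,0],[0,0,-0.25,0],[0,0,-0.27,0],[0,0,-0.28,0],[0,0,-0.284,0],[0,0,-0.287,0],[0,0,-0.287,0],[0,0,-0.287,0]],
  ],
)

```text
clock: 23.62
tool_pos: [0.4963, 0.1436, 0.034]
orientation: [180.0, -0.0, 29.6]
force: [-0.6, -0.7, 4.2]
opening: 0.0457
gripper_force: 30.0
```

Emit:
send_rows(
  increments=[
    [[0,0,-0.002,0],[0,0,-0.002,0],[0,0,-0.002,0]],
  ],
)

```text
clock: 24.0
tool_pos: [0.4963, 0.1436, 0.034]
orientation: [180.0, -0.0, 29.7]
force: [-2.4, 0.7, 8.7]
opening: 0.0457
gripper_force: 30.0
```

Emit:
send_rows(
  increments=[
    [[0,0,0,0],[0,0,0,0],[0,0,0,0],[0,0,0,0],[0,0,0.1,0],[0,0,0.25,0],[0,0,0.4,0],[0.3,-0.3,0.5,0],[0.5,-0.7,0.5,0],[0.5,-0.9,0.5,0],[0.5,-0.9,0.5,0],[0.5,-0.9,0.5,0]],
  ],
  jaw=0.8,
)

```text
clock: 25.5
tool_pos: [0.5961, -0.0385, 0.1327]
orientation: [-180.0, 0.0, 29.5]
force: [-0.5, 0.9, -0.3]
opening: 0.0701
gripper_force: 0.0
```

```bash
python3 - <<'E'
from h import *
o=ctrl.get_obs();print(o['tool_pos'],o['opening'])
b=save('side','s5.png')
pose('soap',(496,143,29.6),dims=(.074,.044,.023,.055),cams=('side',));pose('drainer',(496,143,29.6),dims=(.118,.064,.014,.023),cams=('side',),tries=1)
c=project('side',[[.496,.143,.02]])[0].astype(int)
cv2.imwrite('pics/s5c.png',cv2.resize(b[c[1]-30:c[1]+30,c[0]-40:c[0]+40,::-1],(800,600),interpolation=cv2.INTER_CUBIC))
E
```

```text
[ 0.59612474 -0.03847341  0.13269097] 0.07014203308857984
soap side (array([496.9, 145.5,  31.5]), np.float64(0.923))
soap joint (array([496.9, 145.5,  31.5]), np.float64(0.923))
```

View pics/s5c.png

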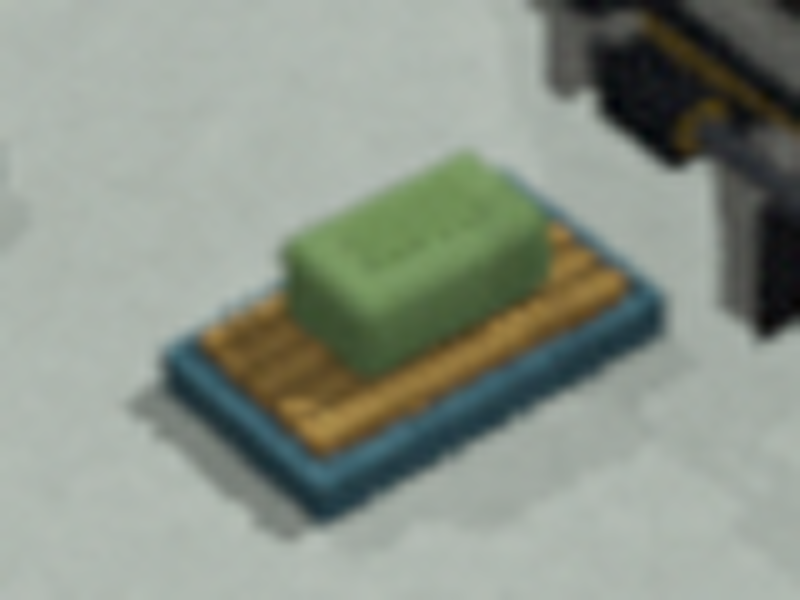

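The soap is flat and centred on the drainer at about (415,265), within roughly 2 mm. The drainer is evenly inside the dish lip and the gripper is clear, so I'm handing in.

```bash
python3 -c "
from plant import ctrl
print(ctrl.close_job())"
```

```text
the job is handed in; nothing more can be done
None
```

The job is handed in: the drainer lies inside the small dish's rim, with the soap flat on top and centred to about 2 mm by camera. I haven't seen the judge's result.

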